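# Reload the collar dispenser

### The job

Reload the bottle-collar dispenser: first lift the red plug out of the magazine tube and put it in the green tray, then drop every orange collar into the tube so that they lie flat in one column, and only then the dark steel follower ring on top of them. Then press the grey cover down until it snaps shut and stays, and after that push the black pedal down to its stop and let it come back up. Leave the blue collar where it lies and knock over none of the jars and the bottle.

Things in the scene. Friction and masses are not known exactly. Their poses are not given: they have to be found in the camera images.
- mouth (a point): On the axis of the dispenser's upright clear magazine tube, level with the top of its white funnel rim, 88 mm above the desk. +z up, +x points to the cover's hinge, -x to the pedal. The funnel narrows from 52 mm to the tube's 44 mm slippery bore in the top 14 mm; the rim is 60 mm across outside.
- dispenser: White dispenser fixed to the desk; origin on the tube's axis at desk level, axes as mouth. Base 175 x 110 mm, 18 mm high, from 70 mm along -x to 105 mm along +x. A hinge block 66 mm wide stands 66 to 100 mm along +x (84 mm high); a catch post 34 mm wide 44 to 63 mm along -x (88 mm high).
- well (a point): Floor of the magazine tube, on its axis, 68 mm below the rim; axes as mouth.
- cover (a joint): Hinged grey cover of the magazine, rad: 0 shut, grows as it opens, to 1.8. It starts standing open at 1.55 to 1.8 and stays there by friction; a light spring (under 2 N at the edge) lifts it when nearly shut. A spring catch resists from about 0.08 rad and, once pressed past, holds the cover below 0.03; that takes about 5 to 8 N on the rubber pad near the free edge.
- cover_hinge (a point): On the cover's hinge axis (along y of mouth), 80 mm along +x from the tube's axis and 94 mm above the desk. The cover is a plate 118 mm long from here, 66 mm wide, 6 mm thick (3 mm either side of the hinge axis), with a rubber pad 83 to 109 mm from here on its outer face and a tongue 18 mm deep under its free end. Shut, it lies level over the tube pointing to -x; open, it stands up.
- cover_edge (a point): Middle of the cover's free edge, on its outer (upper when shut) face; moves with the cover.
- pedal (a joint): Black ribbed feed pedal in front (-x) of the dispenser, rad: 0 is up, 0.28 is at its lower stop. A spring pushes it up: about 4 N to start and 9 N to reach the stop at pedal_press.
- pedal_press (a point): On the pedal's upper face, 50 mm from its hinge along -x of mouth and 20 mm from its free end; 40 mm above the desk when up, about 14 mm lower at the stop. The pedal is 70 mm long, 56 mm wide.
- plug_grip (a point): Red transport plug that closes the tube at the start: centre of its knob, 22 mm across and 26 mm high. Below the knob (13 mm under this point) a flange 59 mm across, 6 mm thick, that rests on the rim, then a stub 38 mm across reaching 14 mm into the tube: the underside is 34 mm below this point. 40 g.
- tray_in (a point): Pale green open tray fixed to the desk, 150 (x) x 130 (y) mm, walls 28 mm high and 4 mm thick; this point is the centre of its inner floor, 4 mm above the desk.
- follower_c (a point): Dark steel follower ring, 40 mm outside diameter, 26 mm hole, 14 mm thick, 100 g; this point is its centre, half-way up; z is the ring's axis. Starts flat on the desk.
- blue_collar_c (a point): Blue collar, 40 mm outside diameter, 26 mm hole, 10 mm thick: does not belong in this magazine. Centre, half-way up.
- jar_1: Small white-lidded specimen jar standing on the desk, 42 mm across, 65 mm high; underside centre.
- jar_2: Another such jar, with a yellow lid.
- gel: Blue gel bottle, 54 mm across, 130 mm high, standing at the right; underside centre.
- collar_a_c (a point): Orange collar, 40 mm outside diameter, 26 mm hole, 10 mm thick, 15 g; centre, half-way up; z is the ring's axis. Starts flat on the desk. May be absent.
- collar_b_c (a point): Orange collar, 40 mm outside diameter, 26 mm hole, 10 mm thick, 15 g; centre, half-way up; z is the ring's axis. Starts flat on the desk. May be absent.
- collar_c_c (a point): Orange collar, 40 mm outside diameter, 26 mm hole, 10 mm thick, 15 g; centre, half-way up; z is the ring's axis. Starts flat on the desk. May be absent.
- collar_d_c (a point): Orange collar, 40 mm outside diameter, 26 mm hole, 10 mm thick, 15 g; centre, half-way up; z is the ring's axis. Starts flat on the desk. May be absent.
- collar_e_c (a point): Orange collar, 40 mm outside diameter, 26 mm hole, 10 mm thick, 15 g; centre, half-way up; z is the ring's axis. Starts flat on the desk. May be absent.

How it is judged:
By the outcome, as a careful person would: the job done as asked, in the order asked, and still so for the second after the job is handed in, with the robot touching nothing.
Of collar_a, collar_b, collar_c, collar_d, collar_e only 3 to 5 are there at a start; the rules pass over those that are not, and their reading is None.
At some moment in a run one of collar_a, collar_b, collar_c, collar_d, collar_e, follower may be knocked a few centimetres aside while the robot is not near it.
Once in a run the grip may slacken for a moment while it holds something.
It also fails if it takes over 210 s, if anything falls off the work surface, if the arm or the gripper's body presses on something with over 40 N, if the wrist force passes 120 N, or if a joint passes its speed limit or range.

### The arm

A 7-joint arm with a two-finger parallel gripper is mounted at the origin on the work surface. World frame = base frame: x ahead of the robot, y to its left, z up, the work surface at z = 0. Lengths are in m, angles in rad, forces in N, time in s.
With the tool pointing down it reaches from about 0.4 to 0.9 m from the base axis. Payload 5.5 kg.
Tool frame: the origin (TCP) lies on the mounting face of the last link; the fingertips stand 173 mm ahead of it and the grasp point (between the pads) lies 155 mm ahead of it; z points along the fingers, y is the line along which they close (so a half turn about z gives the same grasp; the last joint's range is limited). The gripper opens to 85 mm and grips with 20 to 120 N. Pads are 22 mm wide; open, the fingers measure 114 mm over their backs; the gripper's body (76 mm by 85 mm) begins 54 mm behind the grasp point. The pads swing forward as they close: fully open they stand 13 mm farther back than shut.
Start: joints at [-0.943, 0.501, -0.427, 1.55, 0.221, 1.138, -0.21], TCP at [0.232, 0.607, 0.405] pointing down, gripper open.
Joint ranges: [-2.88, 2.88], [-0.31, 2.03], [-1.54, 1.56], [0.2, 2.42], [-1.41, 4.55], [0.19, 2.02], [-2.57, 2.57]. Speed limits (rad/s): [2.57, 2.57, 3.14, 3.14, 3.14, 3.14, 3.14].

### API

Orientations are given as [roll, pitch, yaw] about the fixed x, y, z axes, in that order (R = Rz(yaw) Ry(pitch) Rx(roll)).
In Python, from plant import sense, viewer, ticket gives the robot as it stands.
- The arm moves only by the tool jog_arm, never from a script. Its argument "targets" is a list of rows, each a list of 5 numbers: the opening, from -1 (shut) to 1 (fully open), then the shift along the world's x, y, z in m, then the turn about the world's z in degrees. A call has exactly 10 rows; each row shifts and turns the commanded pose from where the row before left it; what a row does not reach is not made up. A row lasts 1/10 s, in which the tool goes at most 50 mm and 8.59 degrees, less where a joint would pass 70% of its speed; a pose out of reach is approached as far as the arm can. A call is refused whole if a number of a shift passes 0.05 or a number of a turn 8.59, either way. A call with a gripper value outside its range is refused whole. The fingers move at their own pace and stop on an object; "grip_force" is the grip in N (left out, the last holds). Time passes only in rows, so rows that do not move let the fingers close, or fill a call up. It gives the time, the measured TCP pose, the force, the opening and the grip force at its end, in the units of the state.
- sense(): the state, without advancing time (a new reading comes with each control period).
- viewer.grab_frame(name): name is "scene" or "top" or "wrist"; returns (picture, depth): 400x640x3 uint8, red, green, blue; 400x640 float32, m along the optical axis (not along the pixel's ray), 0 where there is no reading.
- viewer.camera_params(name): a dict with "fx", "fy", "cx", "cy" (pixels), "xyz" and "rotation" of the camera in the world; the wrist camera has in their place "tool_from_camera" (4x4, takes a point from camera to tool coordinates, whose origin is the TCP and whose axes are the flange's). Camera axes: x right, y down, z forward; pixel columns grow to the right and rows downward; lengths in m; the calibration is good to about 2 mm. A picture is of the moment at which its call begins: read the wrist's pose just before it. camera_params takes no time and is no camera call.
- ticket.job_done(): hands the job in; it is judged then, once.
Trained networks look in the newest picture that a camera, given by its name, has taken for a name from the list of things; names that differ only in an ending like _2 or _b are one class to them, and where a whole thing is asked for, a point or a joint stands for the part that bears it (a point fixed in the world has none). Each returns a list of dicts, best first, with "p" (0 to 1); they miss things now and then, are a little off and sometimes report something else, mostly with a low value. They report only what shows in the picture. A call takes as long as a camera call.
- viewer.boxes_of(label, camera): "box" ([left, top, width, height] as shares, 0 to 1, of the picture: columns of its width, rows of its height, round what is visible of it).
- viewer.tip_of(label, camera): "centre" ([column, row] as shares, 0 to 1, of the picture: columns of its width, rows of its height: a listed point, or the origin of a listed thing).
The state is a dict: "time": time; "joints": joint angles; "joint_velocities": joint speeds; "effort": joint torques, N m; "tool_pos": TCP position; "tcp_rot": TCP orientation; "ft_force": force on the tool from outside, world axes, zero at the start; "wrist_torque": the same for the moment, N m; "gripper_width": finger opening in m; "gripper_force": force on a finger pad.
Only numpy, scipy, OpenCV 4.12 (cv2) and the standard library are available. Lean on these libraries where they do the work, as an engineer would, in place of code of your own. Each camera call takes 0.05 s, during which the arm holds its last target. There are 200 camera calls.

## Working session

There is one attempt and no reset: what is moved stays moved. The work goes in short steps, Python scripts to look and compute and a tool call to move; the robot and the scene stay as the last step left them, time stands still between calls to the robot, and variables do not carry over. Pictures are saved under pics/ and viewed, at most 14 in all, crops included, and the job is handed in when it is done.

Besides the shell and the picture viewer there is one more tool, called after ">>>" as name(argument=value, ...) on one line, values as JSON. jog_arm: Moves the arm, as the interface text tells. Its arguments: {"type":"object","properties":{"targets":{"type":"array","items":{"type":"array","items":{"type":"number"}}},"grip_force":{"type":"number"}},"required":["targets"]}

```bash
mkdir -p pics; cat > h.py <<'E'
import numpy as np, cv2
from scipy.spatial.transform import Rotation as R
from plant import sense, viewer, ticket
def cam(name):
    p=viewer.camera_params(name)
    if 'tool_from_camera' in p:
        s=sense(); T=np.eye(4); r=np.array(s['tcp_rot'])
        T[:3,:3]=R.from_euler('xyz',r).as_matrix() if r.size==3 else r
        T[:3,3]=s['tool_pos']; T=T@np.array(p['tool_from_camera'])
    else:
        T=np.eye(4); r=np.array(p['rotation']); T[:3,:3]=r if r.shape==(3,3) else R.from_euler('xyz',r).as_matrix(); T[:3,3]=p['xyz']
    return p,T
def snap(name,save=None):
    p,T=cam(name); im,d=viewer.grab_frame(name)
    if save: cv2.imwrite('pics/'+save+'.png',im[:,:,::-1])
    return im,d,p,T
def ray(p,T,u,v):
    return T[:3,3],T[:3,:3]@np.array([(u-p['cx'])/p['fx'],(v-p['cy'])/p['fy'],1])
def at_z(p,T,u,v,z):
    o,d=ray(p,T,u,v); return o+d*(z-o[2])/d[2]
def cloud(d,p,T):
    v,u=np.indices(d.shape); P=np.stack([(u-p['cx'])/p['fx']*d,(v-p['cy'])/p['fy']*d,d],-1)
    return P@T[:3,:3].T+T[:3,3]
E
python3 - <<'E'
from h import *
np.set_printoptions(precision=4,suppress=True)
s=sense(); print({k:np.round(v,3) for k,v in s.items()})
for n in ['scene','top','wrist']:
    im,d,p,T=snap(n,n+'0'); print(n,p); C=cloud(d,p,T)
    if n=='wrist': continue
    for l in ['plug_grip','mouth','tray_in','follower_c','blue_collar_c','collar_a_c','jar_1','gel','cover_edge','pedal_press','cover_hinge','dispenser']:
        for r in viewer.tip_of(l,n)[:6]:
            if r['p']<.3: continue
            u,v=r['centre'][0]*640,r['centre'][1]*400
            print(n,l,round(r['p'],2),round(u),round(v),C[min(int(v),399),min(int(u),639)])
E
```

```text
{'time': np.float64(0.0), 'joints': array([-0.943,  0.502, -0.427,  1.551,  0.221,  1.138, -0.21 ]), 'joint_velocities': array([-0.001, -0.001,  0.   , -0.   ,  0.002, -0.   , -0.001]), 'effort': array([  0.002, -56.953,  -5.816, -28.093,   0.01 ,   0.012,  -0.   ]), 'tool_pos': array([0.232, 0.607, 0.404]), 'tcp_rot': array([-3.14 , -0.   ,  2.777]), 'ft_force': array([0.08 , 0.297, 0.09 ]), 'wrist_torque': array([-0.014,  0.028, -0.053]), 'gripper_force': np.float64(0.0), 'gripper_width': np.float64(0.086)}
scene {'fx': 400.85899811716916, 'fy': 400.85899811716916, 'cx': 321.2149519802348, 'cy': 196.2835109161265, 'xyz': array([1.0283, 0.5038, 0.8965]), 'rotation': array([-2.3912, -0.0142,  2.4528])}
scene plug_grip 0.65 344 221 [0.5666 0.0504 0.1199]
scene mouth 0.63 350 227 [0.5607 0.0644 0.1008]
scene tray_in 0.74 304 157 [ 0.4223 -0.3085  0.0031]
scene follower_c 0.65 432 320 [ 0.5385  0.3413 -0.0013]
scene blue_collar_c 0.67 344 224 [0.572  0.0566 0.1181]
scene blue_collar_c 0.58 254 176 [ 0.5956 -0.3424 -0.0063]
scene collar_a_c 0.64 429 256 [0.4044 0.2166 0.0065]
scene jar_1
[... 915 characters left out ...]
5 356 239 [ 0.4426 -0.1599  0.0678]
top gel 0.68 467 213 [ 0.5195 -0.455   0.0716]
top cover_edge 0.52 269 150 [0.6408 0.0608 0.2112]
top cover_edge 0.51 279 193 [0.5558 0.0428 0.0918]
top cover_edge 0.51 274 159 [0.6355 0.0572 0.1418]
top pedal_press 0.65 278 235 [0.4489 0.0482 0.0384]
top cover_hinge 0.79 270 160 [0.6341 0.0666 0.1219]
top dispenser 0.96 278 197 [0.5451 0.0449 0.0924]
wrist {'fx': 359.32846184774723, 'fy': 359.32846184774723, 'cx': 314.9582927741193, 'cy': 195.5667056564798, 'tool_from_camera': array([[-0.0004, -0.9658, -0.2594,  0.0659],
       [ 1.    , -0.0006,  0.0005,  0.001 ],
       [-0.0006, -0.2594,  0.9658,  0.0304],
       [ 0.    ,  0.    ,  0.    ,  1.    ]])}
```

View pics/scene0.png

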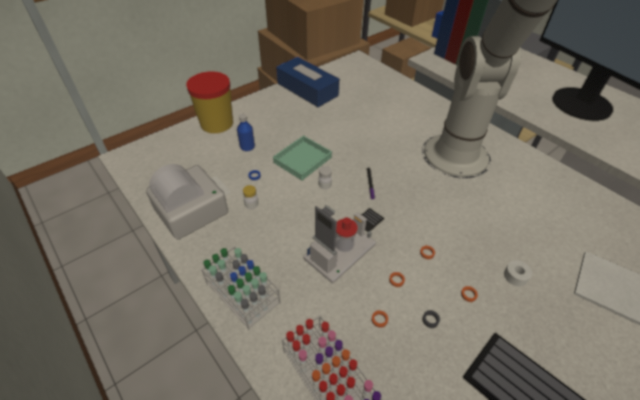

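View pics/top0.png

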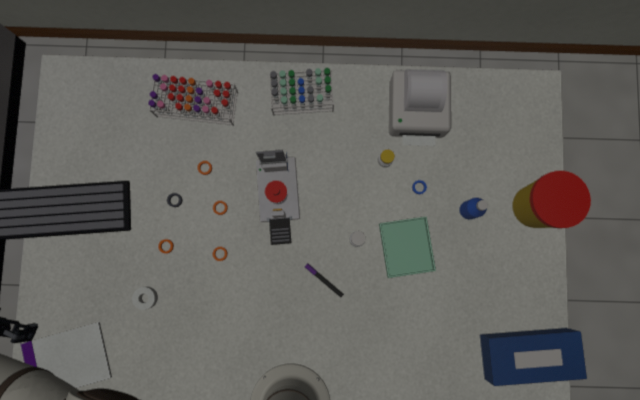

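The images show four orange collars at top-view pixels (205,168), (220,208), (220,254) and (166,246), with the follower at (175,200). The plug is in the tube at (276,192), the cover stands open at (272,157), the pedal is at (280,232) and the tray is at (406,247). Next I'll triangulate the colour blobs.

```bash
cat >> h.py <<'E'
def blobs(im,kind,amin=15):
    h=cv2.cvtColor(cv2.cvtColor(im,cv2.COLOR_RGB2BGR),cv2.COLOR_BGR2HSV).astype(int); H,S,V=h[...,0],h[...,1],h[...,2]
    m={'orange':(H>=3)&(H<=16)&(S>120)&(V>60),'red':((H<=4)|(H>=174))&(S>140)&(V>60),'dark':(V<75)&(S<110),'green':(H>50)&(H<90)&(S>40)&(V>90)}[kind].astype(np.uint8)
    n,l,st,c=cv2.connectedComponentsWithStats(m)
    return [(c[i],st[i]) for i in range(1,n) if st[i][4]>=amin]
def tri(a,b):
    (o1,d1),(o2,d2)=a,b; A=np.stack([d1,-d2],1); t=np.linalg.lstsq(A,o2-o1,rcond=None)[0]
    p,q=o1+d1*t[0],o2+d2*t[1]; return (p+q)/2,np.linalg.norm(p-q)
E
python3 - <<'E'
from h import *
np.set_printoptions(precision=4,suppress=True)
I={n:snap(n) for n in('scene','top')}
for k,z in(('orange',.007),('red',.12),('dark',.01),('green',.01)):
    W={}
    for n in I:
        im,d,p,T=I[n]
        W[n]=[(at_z(p,T,*c,z),ray(p,T,*c),s[4],c) for c,s in blobs(im,k)]
    for a in W['top']:
        for b in W['scene']:
            if np.linalg.norm(a[0]-b[0])<.03 and (.25<a[0][0]<.8 and -.5<a[0][1]<.45):
                P,e=tri(a[1],b[1]); print(k,'top px',a[3],'plane',a[0][:2],b[0][:2],'tri',P,'gap',round(e,4),a[2],b[2])
# dispenser cloud
for n in I:
    C=cloud(I[n][1],*I[n][2:]); C=C.reshape(-1,3)
    s=C[(abs(C[:,0]-.57)<.16)&(abs(C[:,1]-.05)<.12)]
    b=s[(s[:,2]>.013)&(s[:,2]<.024)]; print(n,'base',len(b),cv2.minAreaRect(b[:,:2].astype(np.float32)*1000))
    b=s[(s[:,2]>.14)]; print('cover',len(b),b.mean(0),b.max(0),cv2.minAreaRect(b[:,:2].astype(np.float32)*1000))
E
```

```text
orange top px [204.3452 167.4048] plane [0.6303 0.2603] [0.6345 0.2635] tri [0.6315 0.2618 0.0004] gap 0.0001 84 126
orange top px [219.5432 207.4938] plane [0.5192 0.2122] [0.5245 0.2145] tri [0.5203 0.2129 0.0004] gap 0.0014 81 102
orange top px [165.3626 246.0769] plane [0.409  0.3545] [0.4147 0.357 ] tri [ 0.4094  0.3562 -0.0002] gap 0.0011 91 112
orange top px [219.6145 253.3855] plane [0.3932 0.2055] [0.3982 0.2085] tri [0.3934 0.2065 0.0005] gap 0.0005 83 94
red top px [170.5484  96.1935] plane [0.7959 0.3327] [0.7912 0.3272] tri [0.7935 0.3296 0.1287] gap 0.0011 31 55
red top px [170.5484  96.1935] plane [0.7959 0.3327] [0.8143 0.3254] tri [0.8053 0.3294 0.109 ] gap 0.0177 31 58
red top px [170.5484  96.1935] plane [0.7959 0.3327] [0.816  0.3481] tri [0.8067 0.3421 0.0876] gap 0.0013 31 62
red top px [179.6129  97.2581] plane [0.7938 0.3089] [0.7912 0.3272] tri [0.7926 0.3185 0.1081] gap 0.0157 31 55
red top px [179.6129  97.2581] plane [0.7938 0.3089] [0.8143 0.3254] tri [0.8048 0.3181 0.0866] gap 0.001 31 58
red top px [224.5312 102.1875] plane [0.7842 0.1914] [0.8044 0.210
[... 596 characters left out ...]
  0.0065] gap 0.0018 183 54
green top px [406.4027 246.8128] plane [ 0.4252 -0.3053] [ 0.4302 -0.3033] tri [ 0.4262 -0.3069  0.005 ] gap 0.0022 2543 1381
scene base 875 ((577.4833374023438, 58.27463150024414), (177.80581665039062, 108.86231231689453), 4.917777061462402)
cover 551 [0.6406 0.0652 0.1853] [0.6477 0.0961 0.2194] ((634.0043334960938, 63.09272003173828), (22.789262771606445, 65.11717987060547), 5.985095500946045)
top base 1396 ((575.065673828125, 54.137367248535156), (175.78480529785156, 110.04398345947266), 6.252937316894531)
cover 225 [0.6343 0.0591 0.197 ] [0.6448 0.093  0.2236] ((631.480224609375, 60.050113677978516), (21.162450790405273, 65.31759643554688), 5.972653388977051)
```

>>> jog_arm(targets=[[1,0.025,-0.042,0,6.6],[1,0.025,-0.042,0,6.6],[1,0.025,-0.042,0,6.6],[1,0.025,-0.042,0,6.6],[1,0.025,-0.042,0,0],[1,0.025,-0.042,0,0],[1,0.025,-0.042,0,0],[1,0.025,-0.042,0,0],[1,0.025,-0.042,0,0],[1,0.025,-0.042,0,0]], grip_force=40)

```text
time: 2.45
tool_pos: [0.4826, 0.1854, 0.4052]
tcp_rot: [3.141, 0.001, -3.045]
ft_force: [1.7, 0.3, 1.1]
gripper_width: 0.085
gripper_force: 0.0
```

>>> jog_arm(targets=[[0.2,0.019,-0.033,0,0],[0.2,0.019,-0.033,0,0],[0.2,0.019,-0.033,0,0],[0.2,0.019,-0.033,0,0],[0.2,0,0,0,0],[0.2,0,0,0,0],[0.2,0,0,0,0],[0.2,0,0,0,0],[0.2,0,0,0,0],[0.2,0,0,0,0]])

```text
time: 3.45
tool_pos: [0.5576, 0.0561, 0.4048]
tcp_rot: [3.142, 0.0, -3.044]
ft_force: [-0.7, 0.4, -0.3]
gripper_width: 0.0513
gripper_force: 0.0
```

```bash
python3 - <<'E'
from h import *
np.set_printoptions(precision=4,suppress=True)
s=sense(); print(s['tool_pos'],s['tcp_rot'],s['gripper_width'],s['time'])
im,d,p,T=snap('wrist','w1'); C=cloud(d,p,T)
for l in ['plug_grip','mouth','cover_edge','pedal_press','cover_hinge']:
    for r in viewer.tip_of(l,'wrist')[:2]:
        u,v=r['centre'][0]*640,r['centre'][1]*400
        print(l,round(r['p'],2),round(u),round(v),C[min(int(v),399),min(int(u),639)])
for c,st in blobs(im,'red',60): 
    print(c,st,at_z(p,T,*c,.107)); print(C[int(c[1]),int(c[0])])
b=C.reshape(-1,3); b=b[(b[:,2]>.014)&(b[:,2]<.022)&(abs(b[:,0]-.57)<.15)&(abs(b[:,1]-.05)<.1)]
print(len(b),cv2.minAreaRect(b[:,:2].astype(np.float32)*1000))
b=C.reshape(-1,3); b=b[(b[:,2]>.115)&(b[:,2]<.135)&(abs(b[:,0]-.555)<.03)&(abs(b[:,1]-.055)<.03)]; print('knob',len(b),b.mean(0),b.min(0),b.max(0))
E
```

```text
[0.5576 0.0561 0.4048] [ 3.1415  0.0001 -3.0441] 0.05132665176122949 3.45
pedal_press 0.66 313 40 [0.4437 0.0437 0.0396]
cover_hinge 0.75 312 277 [0.6352 0.0624 0.103 ]
[310.9743 183.6192] [ 276  148   71   71 3968] [0.5549 0.054  0.107 ]
[0.5513 0.0531 0.1208]
9840 ((576.1635131835938, 55.72589111328125), (174.17396545410156, 109.92501831054688), 6.16361141204834)
knob 717 [0.5583 0.0539 0.1202] [0.5477 0.0433 0.1151] [0.5698 0.0648 0.1224]
```

View pics/w1.png

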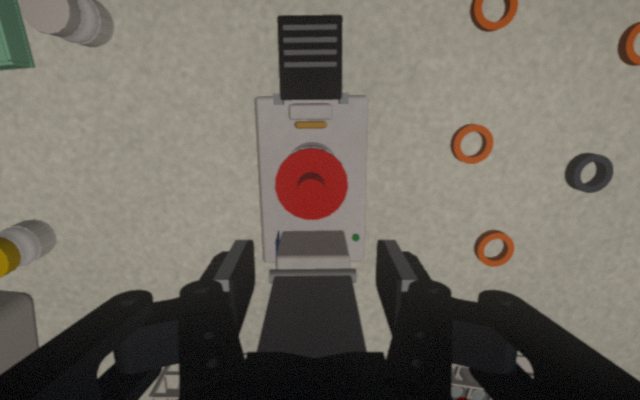

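The wrist view shows the red plug centred at (311,184), the cover standing open at (315,320), and the post and pedal at the top. The position I get is (0.5585, 0.0538), with the knob top at 0.120, which agrees with the text.

>>> jog_arm(targets=[[0.2,0.001,-0.002,-0.025,0],[0.2,0,0,-0.03,0],[0.2,0,0,-0.03,0],[0.2,0,0,-0.03,0],[0.2,0,0,-0.018,0],[0.2,0,0,0,0],[-1,0,0,0,0],[-1,0,0,0,0],[-1,0,0,0,0],[-1,0,0,0,0]], grip_force=50)

```text
time: 4.75
tool_pos: [0.5597, 0.0534, 0.2733]
tcp_rot: [-3.142, 0.003, -3.046]
ft_force: [-0.4, -0.0, 6.1]
gripper_width: 0.0203
gripper_force: 49.1
```

>>> jog_arm(targets=[[-1,0,0,0,0],[-1,0,0,0,0],[-1,0,0,0.01,0],[-1,0,0,0.01,0],[-1,0,0,0.02,0],[-1,0,0,0.03,0],[-1,0,0,0.03,0],[-1,0,0,0,0],[-1,0,0,0,0],[-1,0,0,0,0]])

```text
time: 5.75
tool_pos: [0.5583, 0.0531, 0.371]
tcp_rot: [-3.141, -0.002, -3.046]
ft_force: [0.4, -0.7, 0.4]
gripper_width: 0.02
gripper_force: 49.0
```

>>> jog_arm(targets=[[-1,-0.0147,-0.04,0,0],[-1,-0.0147,-0.04,0,0],[-1,-0.0147,-0.04,0,0],[-1,-0.0147,-0.04,0,0],[-1,-0.0147,-0.04,0,0],[-1,-0.0147,-0.04,0,0],[-1,-0.0147,-0.04,0,0],[-1,-0.0147,-0.04,0,0],[-1,-0.0147,-0.04,0,0],[-1,0,0,0,0]])

```text
time: 6.75
tool_pos: [0.4227, -0.3129, 0.3704]
tcp_rot: [-3.14, -0.004, -3.056]
ft_force: [-0.6, -0.3, 0.1]
gripper_width: 0.0204
gripper_force: 49.1
```

>>> jog_arm(targets=[[-1,0,0,-0.04,0],[-1,0,0,-0.04,0],[-1,0,0,-0.04,0],[-1,0,0,-0.03,0],[-1,0,0,-0.01,0],[-1,0,0,-0.004,0],[-1,0,0,0,0],[0.2,0,0,0,0],[0.2,0,0,0,0],[0.2,0,0,0,0]])

```text
time: 7.75
tool_pos: [0.427, -0.3071, 0.2089]
tcp_rot: [-3.14, 0.002, -3.046]
ft_force: [-0.2, 0.6, -1.0]
gripper_width: 0.0511
gripper_force: 0.0
```

>>> jog_arm(targets=[[0.2,0,0,0,0],[0.2,0,0,0,0],[0.2,0,0,0.03,0],[0.2,0,0,0.05,0],[0.2,0,0,0.05,0],[0.2,0,0,0.05,0],[0.2,0,0,0,0],[0.2,0,0,0,0],[0.2,0,0,0,0],[0.2,0,0,0,0]])

```text
time: 8.75
tool_pos: [0.4259, -0.3064, 0.386]
tcp_rot: [3.139, -0.003, -3.046]
ft_force: [-0.1, 0.2, -0.8]
gripper_width: 0.0512
gripper_force: 0.0
```

```bash
python3 - <<'E'
from h import *
np.set_printoptions(precision=4,suppress=True)
s=sense(); print(s['tool_pos'],s['tcp_rot'],s['gripper_width'],s['time'])
im,d,p,T=snap('wrist','w2'); C=cloud(d,p,T)
for c,st in blobs(im,'red',60): print(c,st[4],C[int(c[1]),int(c[0])])
c,st=max(blobs(im,'green',60),key=lambda b:b[1][4]); print('green',c,st,at_z(p,T,*c,.01))
E
```

```text
[ 0.4259 -0.3064  0.386 ] [ 3.1394 -0.0027 -3.0456] 0.05122966852851108 8.75
[313.1955 171.6714] 2818 [ 0.4196 -0.3067  0.0507]
green [314.3332 163.0655] [  238    85   150   168 17141] [ 0.4196 -0.3055  0.01  ]
```

View pics/w2.png

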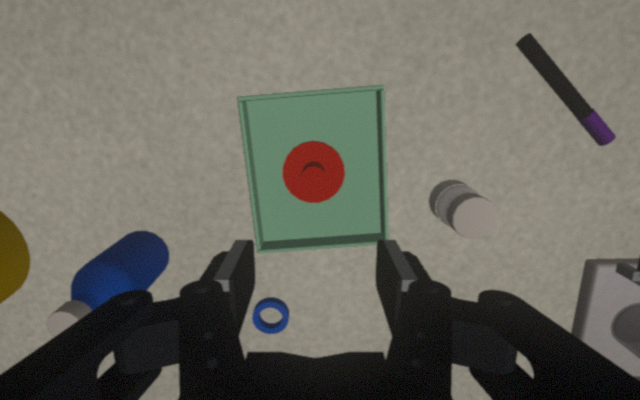

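Plug stands upright in the tray at (313,172), jar and bottle are undisturbed. Now on to the collars.

>>> jog_arm(targets=[[0.4,0,0,0.03,0],[0.4,0.01,0.047,0,0],[0.4,0.01,0.048,0,0],[0.4,0.01,0.048,0,0],[0.4,0.01,0.048,0,0],[0.4,0.01,0.048,0,0],[0.4,0.01,0.048,0,0],[0.4,0.01,0.048,0,0],[0.4,0.01,0.048,0,0],[0.4,0.01,0.048,0,0]])

```text
time: 9.8
tool_pos: [0.5164, 0.126, 0.4166]
tcp_rot: [-3.142, -0.002, -3.046]
ft_force: [0.5, -0.0, 0.7]
gripper_width: 0.0596
gripper_force: 0.0
```

>>> jog_arm(targets=[[0.4,0.01,0.048,0,0],[0.4,0.01,0.048,0,0],[0.4,0.01,0.048,0,0],[0.4,0,0,0,0],[0.4,0,0,0,0],[0.4,0,0,0,0],[0.4,0,0,0,0],[0.4,0,0,0,0],[0.4,0,0,0,0],[0.4,0,0,0,0]])

```text
time: 10.8
tool_pos: [0.5467, 0.2676, 0.418]
tcp_rot: [-3.142, 0.0, -3.047]
ft_force: [0.4, -0.8, -0.3]
gripper_width: 0.0595
gripper_force: 0.0
```

```bash
cat > find.py <<'E'
from h import *
import sys
np.set_printoptions(precision=4,suppress=True)
s=sense(); print('tcp',s['tool_pos'],s['tcp_rot'],s['gripper_width'],s['time'])
im,d,p,T=snap('wrist',sys.argv[1]if len(sys.argv)>1 else None); C=cloud(d,p,T)
h=cv2.cvtColor(im,cv2.COLOR_RGB2HSV).astype(int); m=(h[...,0]>=3)&(h[...,0]<=16)&(h[...,1]>120)&(h[...,2]>60)
n,l,st,c=cv2.connectedComponentsWithStats(m.astype(np.uint8))
for i in range(1,n):
    if st[i][4]<150: continue
    cn=max(cv2.findContours((l==i).astype(np.uint8),cv2.RETR_EXTERNAL,cv2.CHAIN_APPROX_NONE)[0],key=len)
    if len(cn)<8: continue
    P=C[l==i]; P=P[P[:,2]<.03]; (q,r)=cv2.minEnclosingCircle((P[P[:,2]>.004][:,:2]*1000).astype(np.float32)) if (P[:,2]>.004).any() else ((0,0),0)
    e=cv2.fitEllipse(cn); g=at_z(p,T,*e[0],.0065); W=T[:3,:3]
    print('orange px',np.round(e[0]),'box',st[i][:4],'ellipse@.0065',g[:2],'depth circ',np.round(q,1),round(r,1),'ztop',np.round(np.percentile(P[:,2],[10,50,90]),4),'rel',g[:2]-np.array(s['tool_pos'])[:2])
E
python3 find.py w3
python3 - <<'E'
from h import *
im=cv2.imread('pics/w3.png')[:,:,::-1].copy(); p,T=cam('wrist')
for c,st in blobs(im,'dark',60):
    if st[2]<90: print('dark',c,st,at_z(p,T,*c,.008))
E
```

```text
tcp [0.5467 0.2676 0.418 ] [-3.1415  0.0004 -3.0466] 0.05951179623510239 10.8
orange px [267.   6.] box [246   0  42  23] ellipse@.0065 [0.3999 0.209 ] depth circ [395.7 208.4] 19.5 ztop [0.0072 0.0102 0.0113] rel [-0.1468 -0.0586]
orange px [418.  33.] box [398  11  42  45] ellipse@.0065 [0.4098 0.3577] depth circ [410.5 356.8] 20.1 ztop [0.009  0.0104 0.0115] rel [-0.1369  0.0901]
orange px [265. 133.] box [247 114  38  39] ellipse@.0065 [0.5206 0.2142] depth circ [520.7 214.5] 19.8 ztop [0.0088 0.0102 0.0112] rel [-0.0261 -0.0534]
orange px [303. 236.] box [286 219  35  35] ellipse@.0065 [0.6318 0.2632] depth circ [631.4 262.9] 20.1 ztop [0.0072 0.0102 0.0112] rel [ 0.0851 -0.0044]
dark [77.41480587 48.02937035] [  39    7   76   84 4971] [0.45554105 0.02551494 0.008     ]
dark [ 86.17460317 144.84126984] [ 75 138  20  15  63] [0.55088827 0.02744067 0.008     ]
dark [383.52095808 160.98053892] [365 142  38  38 668] [0.53823127 0.34178123 0.008     ]
dark [ 94.44059406 229.13366337] [  52  218   88   22 1212] [0.64539783 0.03006405 0.008     ]
dark [ 77.64236111 254.84027778] [ 31 253  88  12 288] [0.67879479 0.00893652 0.008     ]
```

View pics/w3.png

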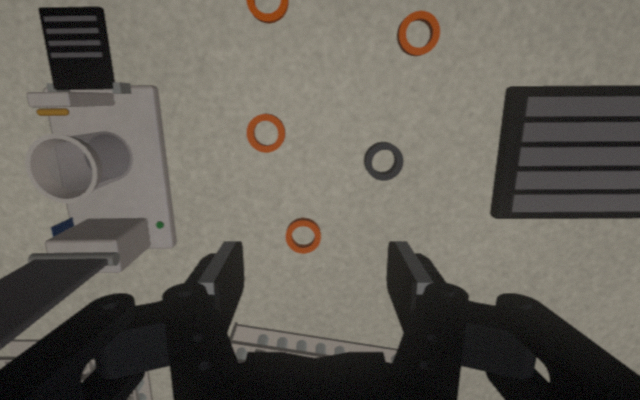

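>>> jog_arm(targets=[[0.4,-0.013,-0.027,-0.03,0],[0.4,-0.013,-0.0263,-0.035,0],[0.4,0,0,-0.04,0],[0.4,0,0,-0.04,0],[0.4,0,0,-0.04,0],[0.4,0,0,-0.03,0],[0.4,0,0,-0.018,0],[0.4,0,0,-0.008,0],[0.4,0,0,0,0],[0.4,0,0,0,0]])

```text
time: 11.85
tool_pos: [0.5211, 0.2152, 0.1776]
tcp_rot: [3.141, 0.001, -3.046]
ft_force: [0.2, -0.0, 0.3]
gripper_width: 0.0596
gripper_force: 0.0
```

>>> jog_arm(targets=[[0,0,0,0,0],[-1,0,0,0,0],[-1,0,0,0,0],[-1,0,0,0,0],[-1,0,0,0,0],[-1,0,0,0,0],[-1,0,0,0,0],[-1,0,0,0,0],[-1,0,0,0,0],[-1,0,0,0,0]], grip_force=30)

```text
time: 12.85
tool_pos: [0.5213, 0.2153, 0.1782]
tcp_rot: [3.141, 0.003, -3.046]
ft_force: [-1.8, -0.1, 6.8]
gripper_width: 0.0378
gripper_force: 29.7
```

>>> jog_arm(targets=[[-1,0,0,0.01,0],[-1,0,0,0.02,0],[-1,0,0,0.03,0],[-1,0,0,0.04,0],[-1,0,0,0.03,0],[-1,0.009,-0.04,0,0],[-1,0.009,-0.04,0,0],[-1,0.0095,-0.04,0,0],[-1,0.0095,-0.0413,0,0],[-1,0,0,0,0]])

```text
time: 13.85
tool_pos: [0.5588, 0.0456, 0.3073]
tcp_rot: [-3.137, 0.001, -3.056]
ft_force: [-0.2, 0.8, -0.1]
gripper_width: 0.0373
gripper_force: 30.2
```

```bash
python3 - <<'E'
from h import *
np.set_printoptions(precision=4,suppress=True)
s=sense(); print(s['tool_pos'],s['gripper_width'],s['gripper_force'],s['time'])
im,d,p,T=snap('wrist','w4'); C=cloud(d,p,T)
h=cv2.cvtColor(im,cv2.COLOR_RGB2HSV).astype(int); m=(h[...,0]>=3)&(h[...,0]<=16)&(h[...,1]>120)&(h[...,2]>60)
P=C[m]; P=P[(P[:,2]>.06)]; P=P[np.linalg.norm(P[:,:2]-s['tool_pos'][:2],axis=1)<.04]
print('ring z pct',np.percentile(P[:,2],[5,25,50,75,95]),cv2.minEnclosingCircle((P[:,:2]*1000).astype(np.float32)))
top=P[P[:,2]>np.percentile(P[:,2],50)-.002]
A=np.c_[top[:,:2]-s['tool_pos'][:2],np.ones(len(top))]; print('tilt',np.linalg.lstsq(A,top[:,2],rcond=None)[0])
Q=C.reshape(-1,3); f=Q[(np.linalg.norm(Q[:,:2]-s['tool_pos'][:2],axis=1)<.05)&(Q[:,2]>.1)]; print('lowest near',f[:,2].min(),np.percentile(f[:,2],1))
E
```

```text
[0.5588 0.0456 0.3073] 0.03725264433305735 30.16619944246486 13.85
ring z pct [0.1322 0.1384 0.1391 0.1396 0.1402] ((559.6993408203125, 50.792789459228516), 25.43401527404785)
tilt [-0.002  -0.003   0.1393]
lowest near 0.12821968232611208 0.13321778978958387
```

View pics/w4.png

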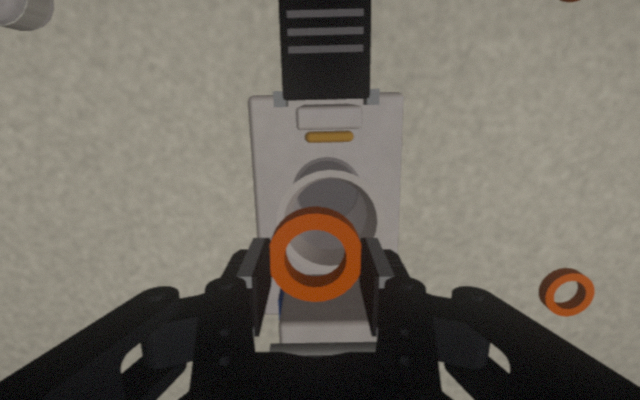

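>>> jog_arm(targets=[[-1,0,0,0,0],[-1,0,0,-0.015,0],[-1,0,0,-0.015,0],[-1,0,0,-0.01,0],[-1,0,0,-0.005,0],[-1,0,0,0,0],[-1,0,0,0,0],[-1,0,0,0,0],[-1,0,0,0,0],[-1,0,0,0,0]])

```text
time: 14.9
tool_pos: [0.5575, 0.0536, 0.2617]
tcp_rot: [-3.142, -0.0, -3.046]
ft_force: [0.1, 0.4, -0.2]
gripper_width: 0.038
gripper_force: 30.2
```

```bash
cat > ring.py <<'E'
from h import *
np.set_printoptions(precision=4,suppress=True)
s=sense(); t=np.array(s['tool_pos']); print('tcp',t,s['tcp_rot'],s['gripper_width'],s['gripper_force'],s['ft_force'],s['time'])
im,d,p,T=snap('wrist'); C=cloud(d,p,T)
h=cv2.cvtColor(im,cv2.COLOR_RGB2HSV).astype(int); m=(h[...,0]>=3)&(h[...,0]<=16)&(h[...,1]>120)&(h[...,2]>60)
P=C[m]; P=P[(P[:,2]>t[2]-.2)&(np.linalg.norm(P[:,:2]-t[:2],axis=1)<.045)]
if len(P):
    z=np.median(P[:,2]); top=P[abs(P[:,2]-z)<.003]; q,r=cv2.minEnclosingCircle((top[:,:2]*1000).astype(np.float32)); print('held ring top',z,'=tcp-',t[2]-z,'centre',q,r)
# rim: points at .088
Q=C.reshape(-1,3); f=Q[(abs(Q[:,2]-.087)<.004)&(np.linalg.norm(Q[:,:2]-[.5585,.0538],axis=1)<.04)]
if len(f)>50: print('rim',len(f),cv2.minEnclosingCircle((f[:,:2]*1000).astype(np.float32)),f.max(0))
E
python3 ring.py
```

```text
tcp [0.5575 0.0536 0.2617] [-3.1416 -0.0001 -3.0456] 0.03795913523669357 30.170507181901485 [ 0.1034  0.3804 -0.2012] 14.9
held ring top 0.09353260841766109 =tcp- 0.16817402929843228 centre (556.0299072265625, 54.333892822265625) 20.562746047973633
rim 4369 ((559.1921997070312, 53.56574630737305), 30.519792556762695) [0.589  0.0827 0.091 ]
```

>>> jog_arm(targets=[[-1,0.002,0,0,0],[-1,0,0,0,0],[0.4,0,0,0,0],[0.4,0,0,0,0],[0.4,0,0,0,0],[0.4,0,0,0.02,0],[0.4,0,0,0.04,0],[0.4,0,0,0.04,0],[0.4,0,0,0.03,0],[0.4,0,0,0,0]])

```text
time: 15.95
tool_pos: [0.5612, 0.0542, 0.3968]
tcp_rot: [-3.141, 0.009, -3.046]
ft_force: [-0.0, 0.7, 0.7]
gripper_width: 0.0598
gripper_force: 0.0
```

```bash
cat > tube.py <<'E'
from h import *
import sys
np.set_printoptions(precision=4,suppress=True)
s=sense(); print('tcp',s['tool_pos'],s['gripper_width'],s['time'])
def look(name,mk):
    im,d,p,T=snap(name,None); C=cloud(d,p,T)
    if mk: cv2.imwrite('pics/'+mk+'.png',im[:,:,::-1])
    P=C[np.linalg.norm(C[...,:2]-[.559,.0537],axis=-1)<.021]; P=P[P[:,2]>.01]; print(name,'tube z pct',np.percentile(P[:,2],[5,10,20,30,40,50,60,70,80,90]))
look('wrist',sys.argv[1] if len(sys.argv)>1 else None)
E
python3 tube.py w5; python3 find.py
```

```text
tcp [0.5612 0.0542 0.3968] 0.059808564778449744 15.95
wrist tube z pct [0.0211 0.0304 0.2982 0.301  0.3031 0.3048 0.3065 0.3081 0.3097 0.3118]
tcp [0.5604 0.0539 0.3944] [-3.1412  0.0054 -3.0456] 0.06006472926713762 16.0
orange px [501.   8.] box [480   0  47  23] ellipse@.0065 [0.402  0.2087] depth circ [396.7 207.9] 20.0 ztop [0.007  0.0102 0.0116] rel [-0.1583  0.1548]
orange px [315. 168.] box [294 151  43  37] ellipse@.0065 [0.5647 0.0554] depth circ [560.1  55.2] 20.5 ztop [0.0211 0.0294 0.0299] rel [0.0043 0.0015]
orange px [502. 248.] box [482 230  41  37] ellipse@.0065 [0.6318 0.2637] depth circ [631.1 262.7] 20.6 ztop [0.0063 0.0103 0.0113] rel [0.0714 0.2098]
```

View pics/w5.png

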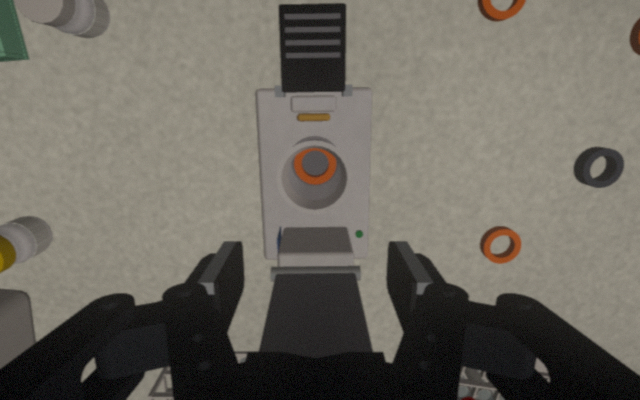

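Collar lies flat in the tube (pixel 315,165), with its top at 0.030. Next is the collar at (0.631, 0.263).

>>> jog_arm(targets=[[0.4,0,0.0418,0,0],[0.4,0,0.0418,0,0],[0.4,0,0.0418,-0.02,0],[0.4,0,0.0418,-0.02,0],[0.4,0,0.0418,-0.02,0],[0.4,0.0355,0,-0.03,0],[0.4,0.0355,0,-0.03,0],[0.4,0,0,-0.04,0],[0.4,0,0,-0.036,0],[0.4,0,0,-0.02,0]])

```text
time: 17.05
tool_pos: [0.6281, 0.2614, 0.1698]
tcp_rot: [-3.139, -0.008, -3.045]
ft_force: [-0.7, -0.9, -0.3]
gripper_width: 0.0599
gripper_force: 0.0
```

>>> jog_arm(targets=[[0.4,0,0,0,0],[0.4,0,0,0,0],[-1,0,0,0,0],[-1,0,0,0,0],[-1,0,0,0,0],[-1,0,0,0,0],[-1,0,0,0,0],[-1,0,0,0,0],[-1,0,0,0,0],[-1,0,0,0,0]])

```text
time: 18.05
tool_pos: [0.631, 0.263, 0.1772]
tcp_rot: [3.141, 0.002, -3.046]
ft_force: [-1.0, -0.2, 7.2]
gripper_width: 0.0379
gripper_force: 30.5
```

>>> jog_arm(targets=[[-1,0,0,0.02,0],[-1,-0.02,0,0.04,0],[-1,-0.026,0,0.04,0],[-1,-0.026,0,0.03,0],[-1,0,-0.042,0,0],[-1,0,-0.042,0,0],[-1,0,-0.042,0,0],[-1,0,-0.042,0,0],[-1,0,-0.0413,0,0],[-1,0,0,0,0]])

```text
time: 19.05
tool_pos: [0.5587, 0.0453, 0.3065]
tcp_rot: [-3.137, -0.0, -3.056]
ft_force: [-0.2, -0.1, 0.1]
gripper_width: 0.0381
gripper_force: 30.2
```

>>> jog_arm(targets=[[-1,0,0,0,0],[-1,0,0,-0.015,0],[-1,0,0,-0.015,0],[-1,0,0,-0.01,0],[-1,0,0,-0.005,0],[-1,0,0,0,0],[-1,0,0,0,0],[-1,0,0,0,0],[-1,0,0,0,0],[-1,0,0,0,0]])

```text
time: 20.05
tool_pos: [0.5584, 0.0533, 0.2604]
tcp_rot: [-3.142, -0.001, -3.046]
ft_force: [-0.7, -0.4, -0.5]
gripper_width: 0.038
gripper_force: 30.2
```

```bash
python3 ring.py
```

```text
tcp [0.5584 0.0533 0.2604] [-3.1415 -0.0007 -3.0455] 0.037967561056399646 30.232582064574256 [-0.7203 -0.3995 -0.4812] 20.05
held ring top 0.09334756483230591 =tcp- 0.16705812291216968 centre (559.0258178710938, 54.328269958496094) 20.71902084350586
rim 4256 ((559.059326171875, 53.71937561035156), 30.38985824584961) [0.5892 0.0828 0.091 ]
```

Centred. Releasing, then on to the collar at about (0.396, 0.208).

>>> jog_arm(targets=[[0.4,0,0,0,0],[0.4,0,0,0,0],[0.4,0,0,0,0],[0.4,0,0,0.02,0],[0.4,0,0,0.04,0],[0.4,0,0,0.04,0],[0.4,0,0,0.03,0],[0.4,0,0,0,0],[0.4,0,0,0,0],[0.4,0,0,0,0]])

```text
time: 21.1
tool_pos: [0.558, 0.0531, 0.3896]
tcp_rot: [-3.141, -0.002, -3.046]
ft_force: [0.2, -0.0, -0.5]
gripper_width: 0.0597
gripper_force: 0.0
```

```bash
python3 find.py
```

```text
tcp [0.558  0.0531 0.3896] [-3.1415 -0.002  -3.0457] 0.05967835248943948 21.1
orange px [504.  10.] box [481   0  49  28] ellipse@.0065 [0.3995 0.2088] depth circ [394.8 207.7] 20.3 ztop [0.0068 0.0104 0.0115] rel [-0.1585  0.1557]
orange px [315. 176.] box [293 158  45  38] ellipse@.0065 [0.5664 0.0554] depth circ [564.   58.6] 18.4 ztop [0.0206 0.0259 0.0289] rel [0.0084 0.0023]
```

```bash
sed -i 's/P\[:,2\]<.03\]/P[:,2]<.09]/' find.py; python3 find.py | grep -v '\[50'
```

```text
tcp [0.558  0.0531 0.3893] [ 3.1415 -0.0027 -3.0456] 0.05967430354615477 21.15
orange px [315. 177.] box [293 158  45  39] ellipse@.0065 [0.5664 0.0554] depth circ [558.8  54.5] 22.1 ztop [0.0322 0.0402 0.0412] rel [0.0085 0.0022]
```

>>> jog_arm(targets=[[0.4,-0.022,0.022,0,0],[0.4,-0.022,0.022,0,0],[0.4,-0.022,0.022,0,0],[0.4,-0.022,0.022,-0.01,0],[0.4,-0.022,0.022,-0.01,0],[0.4,-0.022,0.022,-0.02,0],[0.4,-0.022,0.022,-0.02,0],[0.4,0,0,-0.03,0],[0.4,0,0,0,0],[0.4,0,0,0,0]])

```text
time: 22.2
tool_pos: [0.4045, 0.207, 0.3002]
tcp_rot: [-3.141, -0.003, -3.046]
ft_force: [1.0, -0.6, -0.1]
gripper_width: 0.0598
gripper_force: 0.0
```

```bash
python3 find.py
```

```text
tcp [0.4045 0.207  0.3002] [-3.1411 -0.0026 -3.0456] 0.059783886399360234 22.2
orange px [316. 176.] box [290 150  54  54] ellipse@.0065 [0.3942 0.2083] depth circ [393.9 208. ] 20.0 ztop [0.0091 0.0103 0.0112] rel [-0.0103  0.0012]
orange px [508. 215.] box [479 190  57  52] ellipse@.0065 [0.4102 0.3577] depth circ [410.7 356.7] 20.8 ztop [0.0061 0.0103 0.0112] rel [0.0058 0.1507]
```

>>> jog_arm(targets=[[0.4,-0.0105,0.001,-0.03,0],[0.4,0,0,-0.04,0],[0.4,0,0,-0.03,0],[0.4,0,0,-0.016,0],[0.4,0,0,-0.007,0],[0.4,0,0,0,0],[0.4,0,0,0,0],[-1,0,0,0,0],[-1,0,0,0,0],[-1,0,0,0,0]])

```text
time: 23.25
tool_pos: [0.3948, 0.2086, 0.1791]
tcp_rot: [3.141, 0.002, -3.046]
ft_force: [-1.1, -1.6, 9.2]
gripper_width: 0.0373
gripper_force: 29.0
```

>>> jog_arm(targets=[[-1,0,0,0,0],[-1,0,0,0,0],[-1,0,0,0,0],[-1,0,0,0.02,0],[-1,0,0,0.04,0],[-1,0,0,0.04,0],[-1,0,0,0.03,0],[-1,0.02,-0.02,0,0],[-1,0.02,-0.02,0,0],[-1,0,0,0,0]])

```text
time: 24.25
tool_pos: [0.4366, 0.1654, 0.3089]
tcp_rot: [-3.14, 0.004, -3.051]
ft_force: [-0.1, 0.2, 0.3]
gripper_width: 0.0371
gripper_force: 30.2
```

>>> jog_arm(targets=[[-1,0.025,-0.0229,0,0],[-1,0.025,-0.0229,0,0],[-1,0.025,-0.0229,0,0],[-1,0.025,-0.0229,0,0],[-1,0.025,-0.0229,0,0],[-1,0,0,0,0],[-1,0,0,-0.02,0],[-1,0,0,-0.015,0],[-1,0,0,-0.01,0],[-1,0,0,0,0]])

```text
time: 25.25
tool_pos: [0.5581, 0.0544, 0.2614]
tcp_rot: [3.141, -0.003, -3.045]
ft_force: [-0.9, -0.5, 0.4]
gripper_width: 0.0376
gripper_force: 30.2
```

```bash
python3 ring.py
```

```text
tcp [0.5581 0.0544 0.2614] [ 3.1412 -0.0027 -3.0445] 0.037635315550725336 30.1775099337101 [-0.9178 -0.5148  0.3547] 25.25
held ring top 0.09219872153426471 =tcp- 0.16917572190347563 centre (556.4189453125, 55.1421012878418) 20.581180572509766
rim 4530 ((559.0252075195312, 53.92825698852539), 30.311233520507812) [0.5889 0.082  0.091 ]
```

>>> jog_arm(targets=[[-1,0.002,-0.001,0,0],[-1,0,0,0,0],[0.4,0,0,0,0],[0.4,0,0,0,0],[0.4,0,0,0,0],[0.4,0,0,0.02,0],[0.4,0,0,0.04,0],[0.4,0,0,0.04,0],[0.4,0,0,0.03,0],[0.4,0,0,0,0]])

```text
time: 26.3
tool_pos: [0.5627, 0.0535, 0.3978]
tcp_rot: [-3.141, 0.009, -3.046]
ft_force: [0.2, 0.4, -0.8]
gripper_width: 0.0596
gripper_force: 0.0
```

```bash
python3 find.py
```

```text
tcp [0.5627 0.0535 0.3978] [-3.1411  0.009  -3.0456] 0.059628435007173144 26.3
orange px [636.  37.] box [632  19   8  33] ellipse@.0065 [0.4169 0.3397] depth circ [415.5 342. ] 13.2 ztop [0.0039 0.0067 0.0101] rel [-0.1457  0.2862]
orange px [314. 167.] box [292 146  45  44] ellipse@.0065 [0.5678 0.0544] depth circ [558.4  54.8] 21.9 ztop [0.0346 0.05   0.0513] rel [0.0052 0.0009]
```

>>> jog_arm(targets=[[0.4,-0.02,0.04,0,0],[0.4,-0.02,0.04,0,0],[0.4,-0.02,0.04,0,0],[0.4,-0.02,0.04,0,0],[0.4,-0.02,0.04,0,0],[0.4,-0.02,0.04,-0.02,0],[0.4,-0.018,0.04,-0.03,0],[0.4,0,0.023,-0.04,0],[0.4,0,0,0,0],[0.4,0,0,0,0]])

```text
time: 27.35
tool_pos: [0.4231, 0.3532, 0.3022]
tcp_rot: [-3.139, -0.005, -3.044]
ft_force: [-0.0, 0.3, 0.3]
gripper_width: 0.0596
gripper_force: 0.0
```

```bash
python3 find.py
```

```text
tcp [0.4231 0.3532 0.3022] [-3.1394 -0.0046 -3.0439] 0.059597490287857956 27.35
orange px [321. 174.] box [295 148  53  53] ellipse@.0065 [0.4104 0.3572] depth circ [410.2 357.2] 20.0 ztop [0.0092 0.0103 0.0112] rel [-0.0127  0.004 ]
```

>>> jog_arm(targets=[[0.4,-0.012,0.001,-0.03,0],[0.4,0,0,-0.04,0],[0.4,0,0,-0.03,0],[0.4,0,0,-0.016,0],[0.4,0,0,-0.008,0],[0.4,0,0,0,0],[0.4,0,0,0,0],[-1,0,0,0,0],[-1,0,0,0,0],[-1,0,0,0,0]])

```text
time: 28.4
tool_pos: [0.4137, 0.356, 0.1836]
tcp_rot: [3.139, 0.005, -3.046]
ft_force: [0.3, -1.4, 15.1]
gripper_width: 0.0168
gripper_force: 7.8
```

>>> jog_arm(targets=[[-1,0,0,0,0],[-1,0,0,0,0],[-1,0,0,0,0],[-1,0,0,0.02,0],[-1,0,0,0.04,0],[-1,0,0,0.04,0],[-1,0,0,0.03,0],[-1,0.02,-0.04,0,0],[-1,0.02,-0.04,0,0],[-1,0,0,0,0]])

```text
time: 29.4
tool_pos: [0.4554, 0.2676, 0.31]
tcp_rot: [-3.136, 0.0, -3.056]
ft_force: [-0.1, 0.0, -0.8]
gripper_width: 0.0001
gripper_force: 0.0
```

The grip closed empty, so I'll look again.

>>> jog_arm(targets=[[0.4,0,0,0.03,0],[0.4,-0.02,0.02,0.03,0],[0.4,-0.02,0.02,0,0],[0.4,0,0.02,0,0],[0.4,0,0,0,0],[0.4,0,0,0,0],[0.4,0,0,0,0],[0.4,0,0,0,0],[0.4,0,0,0,0],[0.4,0,0,0,0]])

```text
time: 30.4
tool_pos: [0.4124, 0.334, 0.3704]
tcp_rot: [-3.141, -0.0, -3.047]
ft_force: [0.1, -0.6, 0.6]
gripper_width: 0.0597
gripper_force: 0.0
```

```bash
python3 find.py w6
```

```text
tcp [0.4124 0.334  0.3704] [-3.1413 -0.0002 -3.0466] 0.05973751916550689 30.4
orange px [338. 172.] box [317 151  42  42] ellipse@.0065 [0.4111 0.3566] depth circ [410.8 356.3] 20.0 ztop [0.0093 0.0103 0.0112] rel [-0.0013  0.0227]
```

View pics/w6.png

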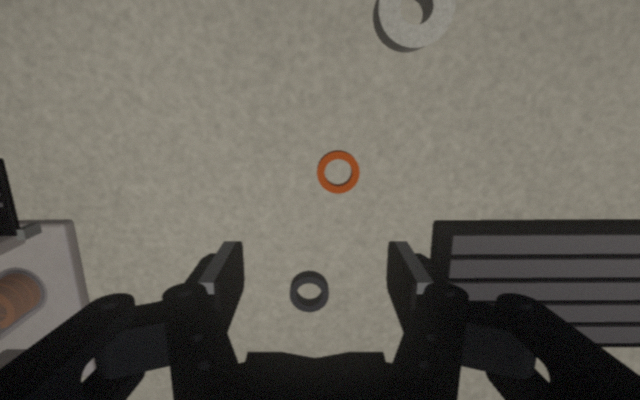

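The collar still lies flat at pixel (338,172); the pads slid over it because they were too high. I'll grip 4 mm lower.

>>> jog_arm(targets=[[0.4,-0.0015,0.0225,-0.02,0],[0.4,0,0,-0.04,0],[0.4,0,0,-0.04,0],[0.4,0,0,-0.04,0],[0.4,0,0,-0.03,0],[0.4,0,0,-0.016,0],[0.4,0,0,-0.0095,0],[0.4,0,0,0,0],[0.4,0,0,0,0],[0.4,0,0,0,0]])

```text
time: 31.45
tool_pos: [0.4113, 0.3576, 0.1765]
tcp_rot: [3.14, 0.002, -3.046]
ft_force: [-1.0, 0.5, 0.6]
gripper_width: 0.0597
gripper_force: 0.0
```

>>> jog_arm(targets=[[-1,0,0,0,0],[-1,0,0,0,0],[-1,0,0,0,0],[-1,0,0,0,0],[-1,0,0,0,0],[-1,0,0,0,0],[-1,0,0,0.01,0],[-1,0,0,0.02,0],[-1,0,0,0,0],[-1,0,0,0,0]])

```text
time: 32.45
tool_pos: [0.411, 0.3571, 0.2058]
tcp_rot: [3.141, 0.001, -3.046]
ft_force: [-0.4, -0.2, -0.9]
gripper_width: 0.0383
gripper_force: 30.2
```

>>> jog_arm(targets=[[-1,0,0,0.04,0],[-1,0,0,0.04,0],[-1,0.0185,-0.0379,0.022,0],[-1,0.0185,-0.0379,0,0],[-1,0.0185,-0.0379,0,0],[-1,0.0185,-0.0379,0,0],[-1,0.0185,-0.0379,0,0],[-1,0.0185,-0.0379,0,0],[-1,0.0185,-0.0379,0,0],[-1,0.0185,-0.0379,0,0]])

```text
time: 33.45
tool_pos: [0.5588, 0.0519, 0.3063]
tcp_rot: [-3.142, -0.001, -3.046]
ft_force: [0.5, 0.8, 0.2]
gripper_width: 0.038
gripper_force: 30.4
```

>>> jog_arm(targets=[[-1,0,0,0,0],[-1,0,0,0,0],[-1,0,0,-0.015,0],[-1,0,0,-0.015,0],[-1,0,0,-0.01,0],[-1,0,0,-0.005,0],[-1,0,0,0,0],[-1,0,0,0,0],[-1,0,0,0,0],[-1,0,0,0,0]])

```text
time: 34.45
tool_pos: [0.5587, 0.0538, 0.2621]
tcp_rot: [-3.142, 0.0, -3.046]
ft_force: [0.4, -1.1, -0.6]
gripper_width: 0.038
gripper_force: 30.4
```

```bash
python3 ring.py
```

```text
tcp [0.5587 0.0538 0.2621] [-3.1415  0.0003 -3.0456] 0.03800972681263972 30.37349327467382 [ 0.3593 -1.1234 -0.6063] 34.45
held ring top 0.09582700376908501 =tcp- 0.16625986289762176 centre (558.821044921875, 54.64683532714844) 20.881547927856445
rim 3725 ((558.9507446289062, 54.0214729309082), 30.277729034423828) [0.5889 0.0828 0.091 ]
```

>>> jog_arm(targets=[[0.4,0,-0.0005,0,0],[0.4,0,0,0,0],[0.4,0,0,0,0],[0.4,0,0,0.02,0],[0.4,0,0,0.04,0],[0.4,0,0,0.04,0],[0.4,0,0,0.03,0],[0.4,0,0,0,0],[0.4,0,0,0,0],[0.4,0,0,0,0]])

```text
time: 35.5
tool_pos: [0.5581, 0.053, 0.3909]
tcp_rot: [-3.141, -0.002, -3.046]
ft_force: [-0.2, 0.4, -0.1]
gripper_width: 0.0599
gripper_force: 0.0
```

```bash
python3 find.py
```

```text
tcp [0.5581 0.053  0.3909] [-3.1414 -0.0019 -3.0458] 0.059866711569006574 35.5
orange px [314. 179.] box [291 157  47  45] ellipse@.0065 [0.5695 0.0545] depth circ [558.8  54.9] 21.9 ztop [0.0348 0.06   0.0612] rel [0.0114 0.0015]
```

>>> jog_arm(targets=[[0.4,0,0.041,0,0],[0.4,0,0.041,0,0],[0.4,0,0.041,0,0],[0.4,0,0.041,0,0],[0.4,0,0.041,0,0],[0.4,0,0.041,-0.02,0],[0.4,0,0.041,-0.03,0],[0.4,0,0,-0.04,0],[0.4,0,0,0,0],[0.4,0,0,0,0]])

```text
time: 36.55
tool_pos: [0.5583, 0.3388, 0.3006]
tcp_rot: [-3.14, -0.004, -3.046]
ft_force: [-0.1, -0.2, 1.5]
gripper_width: 0.0599
gripper_force: 0.0
```

```bash
cat > fol.py <<'E'
from h import *
np.set_printoptions(precision=4,suppress=True)
s=sense(); t=np.array(s['tool_pos']); print('tcp',t,s['gripper_width'],s['gripper_force'],s['time'])
im,d,p,T=snap('wrist','w7'); C=cloud(d,p,T)
h=cv2.cvtColor(im,cv2.COLOR_RGB2HSV); m=(h[...,2]<90)&(C[...,2]>.009)&(C[...,2]<.02)&(np.linalg.norm(C[...,:2]-[.538,.341],axis=-1)<.09)
n,l,st,c=cv2.connectedComponentsWithStats(m.astype(np.uint8))
for i in range(1,n):
    if st[i][4]>100: P=C[l==i]; print(c[i],st[i][4],cv2.minEnclosingCircle((P[:,:2]*1000).astype(np.float32)),np.median(P[:,2]))
E
python3 fol.py; python3 find.py
```

```text
tcp [0.5583 0.3388 0.3006] 0.0598706277603815 0.0 36.55
[319.4591 165.0073] 1370 ((538.1087036132812, 340.4271545410156), 19.987215042114258) 0.014394715991179668
tcp [0.5592 0.339  0.3025] [-3.1411 -0.0006 -3.0467] 0.059664153607357384 36.6
```

>>> jog_arm(targets=[[0.4,-0.0207,0.001,-0.03,0],[0.4,0,0,-0.04,0],[0.4,0,0,-0.03,0],[0.4,0,0,-0.016,0],[0.4,0,0,-0.009,0],[0.4,0,0,0,0],[0.4,0,0,0,0],[0.4,0,0,0,0],[-1,0,0,0,0],[-1,0,0,0,0]], grip_force=50)

```text
time: 37.65
tool_pos: [0.5384, 0.341, 0.179]
tcp_rot: [3.141, 0.002, -3.046]
ft_force: [0.2, -0.9, 5.3]
gripper_width: 0.0374
gripper_force: 49.6
```

>>> jog_arm(targets=[[-1,0,0,0,0],[-1,0,0,0,0],[-1,0,0,0,0],[-1,0,0,0,0],[-1,0,0,0.02,0],[-1,0,0,0.04,0],[-1,0,0,0.04,0],[-1,0,0,0.03,0],[-1,0,0,0,0],[-1,0,0,0,0]])

```text
time: 38.65
tool_pos: [0.5381, 0.3406, 0.3084]
tcp_rot: [3.141, 0.002, -3.046]
ft_force: [-0.2, -0.5, -2.0]
gripper_width: 0.0373
gripper_force: 50.4
```

Held. Moving over the tube.

>>> jog_arm(targets=[[-1,0.003,-0.041,0,0],[-1,0.003,-0.041,0,0],[-1,0.003,-0.041,0,0],[-1,0.003,-0.041,0,0],[-1,0.003,-0.041,0,0],[-1,0.003,-0.041,0,0],[-1,0.003,-0.041,0,0],[-1,0,0,0,0],[-1,0,0,0,0],[-1,0,0,0,0]])

```text
time: 39.65
tool_pos: [0.5583, 0.0548, 0.3065]
tcp_rot: [3.14, -0.002, -3.044]
ft_force: [-0.3, 0.1, -0.6]
gripper_width: 0.037
gripper_force: 50.5
```

>>> jog_arm(targets=[[-1,0,0.0005,-0.02,0],[-1,0,0,-0.015,0],[-1,0,0,-0.009,0],[-1,0,0,0,0],[-1,0,0,0,0],[-1,0,0,0,0],[-1,0,0,0,0],[-1,0,0,0,0],[-1,0,0,0,0],[-1,0,0,0,0]])

```text
time: 40.65
tool_pos: [0.559, 0.054, 0.2636]
tcp_rot: [-3.142, 0.0, -3.046]
ft_force: [0.7, 0.7, -0.6]
gripper_width: 0.0368
gripper_force: 50.5
```

```bash
cat > ring2.py <<'E'
from h import *
np.set_printoptions(precision=4,suppress=True)
s=sense(); t=np.array(s['tool_pos']); print('tcp',t,s['tcp_rot'],s['gripper_width'],s['gripper_force'],s['ft_force'],s['time'])
im,d,p,T=snap('wrist','w8'); C=cloud(d,p,T)
m=(abs(C[...,2]-(t[2]-.1655))<.005)&(np.linalg.norm(C[...,:2]-t[:2],axis=-1)<.03)&(im.max(-1)<110)
P=C[m]; print('ring',len(P),cv2.minEnclosingCircle((P[:,:2]*1000).astype(np.float32)),np.median(P[:,2])-t[2])
E
python3 ring2.py
```

```text
tcp [0.559  0.054  0.2636] [-3.1415  0.0003 -3.0457] 0.03684971063154466 50.48557374626398 [ 0.7382  0.6834 -0.5591] 40.65
ring 5111 ((552.191650390625, 53.34759521484375), 29.115337371826172) -0.16469208207333205
```

View pics/w8.png

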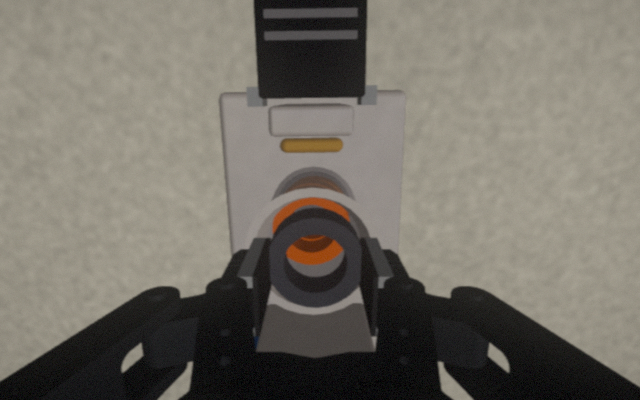

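The follower is held level over the tube (316,257), with orange collars below it (312,220). Releasing.

>>> jog_arm(targets=[[0.4,0,0,0,0],[0.4,0,0,0,0],[0.4,0,0,0,0],[0.4,0,0,0.02,0],[0.4,0,0,0.04,0],[0.4,0,0,0.04,0],[0.4,0,0,0.03,0],[0.4,0,0,0,0],[0.4,0,0,0,0],[0.4,0,0,0,0]])

```text
time: 41.7
tool_pos: [0.5584, 0.0539, 0.3924]
tcp_rot: [-3.141, -0.002, -3.046]
ft_force: [-0.5, -0.6, 0.6]
gripper_width: 0.0596
gripper_force: 0.0
```

```bash
python3 - <<'E'
from h import *
np.set_printoptions(precision=4,suppress=True)
s=sense(); print(s['tool_pos'],s['tcp_rot'],s['gripper_width'],s['time'])
im,d,p,T=snap('wrist','w9'); C=cloud(d,p,T)
m=(im.max(-1)<100)&(C[...,2]>.05)&(C[...,2]<.1)&(np.linalg.norm(C[...,:2]-[.559,.054],axis=-1)<.03)
P=C[m]; print('fol',len(P),np.percentile(P[:,2],[5,25,50,75,95]),np.median(P,0)); top=P[abs(P[:,2]-np.median(P[:,2]))<.004]
print(cv2.minEnclosingCircle((top[:,:2]*1000).astype(np.float32)), np.linalg.lstsq(np.c_[top[:,:2]-[.559,.054],np.ones(len(top))],top[:,2],rcond=None)[0])
for n in('top','scene'):
    im,d,p,T=snap(n,'n_'+n); C=cloud(d,p,T).reshape(-1,3); b=C[(C[:,2]>.13)&(C[:,2]<.235)&(abs(C[:,0]-.64)<.06)&(abs(C[:,1]-.06)<.045)]; print(n,len(b),b.min(0),b.max(0))
    for r in viewer.tip_of('cover_edge',n)[:1]: print(r)
    print([(c.round(),st[4]) for c,st in blobs(im,'orange')])
E
```

```text
[0.5584 0.0539 0.3924] [-3.1414 -0.0019 -3.0457] 0.05963448843334402 41.7
fol 2203 [0.0609 0.0735 0.0746 0.0771 0.086 ] [0.5649 0.0591 0.0746]
((559.337890625, 54.07304000854492), 23.4201717376709) [0.0024 0.0154 0.0745]
top 3 [0.6395 0.0283 0.1389] [0.6405 0.0296 0.1591]
[(array([191.,  81.]), np.int32(36)), (array([190.,  90.]), np.int32(39)), (array([189.,  98.]), np.int32(37)), (array([187., 107.]), np.int32(39)), (array([535., 205.]), np.int32(89))]
scene 611 [0.6221 0.0309 0.1302] [0.6479 0.0966 0.2202]
{'centre': [0.5072, 0.5315], 'p': 0.62}
[(array([305.,  24.]), np.int32(2927)), (array([426.,   9.]), np.int32(427)), (array([410.,  48.]), np.int32(294)), (array([211.,  95.]), np.int32(127)), (array([245.,  90.]), np.int32(260)), (array([149., 128.]), np.int32(932)), (array([ 53., 166.]), np.int32(1093)), (array([302., 154.]), np.int32(42)), (array([345., 232.]), np.int32(26)), (array([309., 322.]), np.int32(15)), (array([345., 354.]), np.int32(66)), (array([336., 361.]), np.int32(68)), (array([326., 368.]), np.int32(69)), (array([316., 375.]), np.int32(71))]
```

View pics/w9.png

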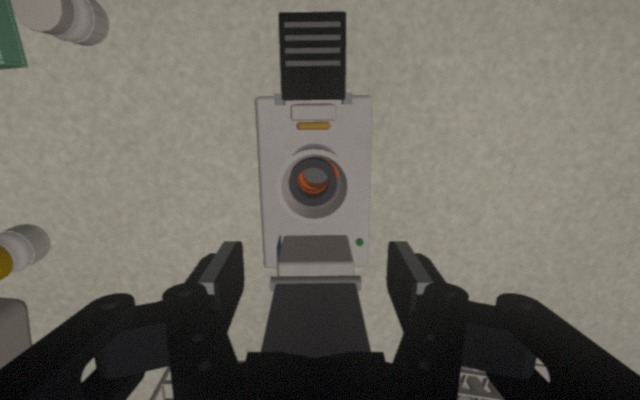

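Follower lies flat in the tube at (314,182), with its top at 0.0745. Next I'll close the gripper and go behind the cover.

>>> jog_arm(targets=[[-1,0,0,0.03,0],[-1,0,0,0.03,0],[-1,0,0,0,0],[-1,0.0348,0.0037,0,0],[-1,0.0348,0.0037,0,0],[-1,0.0348,0.0037,0,0],[-1,0.0348,0.0037,0,0],[-1,0,0,0,0],[-1,0,0,0,0],[-1,0,0,0,0]])

```text
time: 42.95
tool_pos: [0.6973, 0.0692, 0.4528]
tcp_rot: [3.142, -0.002, -3.045]
ft_force: [-0.8, 0.9, 0.2]
gripper_width: 0.0002
gripper_force: 0.0
```

>>> jog_arm(targets=[[-1,0,0,-0.03,0],[-1,0,0,-0.03,0],[-1,0,0,-0.02,0],[-1,0,0,0,0],[-1,0,0,0,0],[-1,0,0,0,0],[-1,0,0,0,0],[-1,0,0,0,0],[-1,0,0,0,0],[-1,0,0,0,0]])

```text
time: 43.95
tool_pos: [0.6982, 0.0689, 0.3738]
tcp_rot: [-3.142, 0.0, -3.046]
ft_force: [0.3, -0.1, 0.2]
gripper_width: -0.0001
gripper_force: 0.0
```

>>> jog_arm(targets=[[-1,-0.02,-0.002,0,0],[-1,-0.02,-0.002,-0.002,0],[-1,-0.012,-0.0013,0,0],[-1,-0.011,-0.0012,-0.001,0],[-1,-0.01,-0.001,-0.002,0],[-1,-0.01,-0.001,-0.003,0],[-1,-0.01,-0.001,-0.004,0],[-1,-0.009,-0.001,-0.004,0],[-1,-0.009,-0.001,-0.006,0],[-1,-0.008,-0.001,-0.007,0]])

```text
time: 44.95
tool_pos: [0.5784, 0.0564, 0.344]
tcp_rot: [3.142, -0.0, -3.046]
ft_force: [0.6, 1.3, 0.1]
gripper_width: -0.0
gripper_force: 0.4
```

```bash
cat > cov.py <<'E'
from h import *
import sys
np.set_printoptions(precision=4,suppress=True)
s=sense(); t=np.array(s['tool_pos']); print('tcp',t,s['ft_force'],s['time'],'s',(t[:2]-[.559,.054])@[.9945,.1045],'tipz',t[2]-.173)
im,d,p,T=snap('scene',sys.argv[1] if len(sys.argv)>1 else None)
if len(sys.argv)>1: cv2.imwrite('pics/'+sys.argv[1]+'.png',cv2.resize(im[150:310,250:450,::-1],None,fx=3,fy=3,interpolation=cv2.INTER_CUBIC))
E
python3 cov.py c1
```

```text
tcp [0.5784 0.0564 0.344 ] [0.5657 1.327  0.1275] 44.95 s 0.019504206913480163 tipz 0.17101335048740535
```

View pics/c1.png

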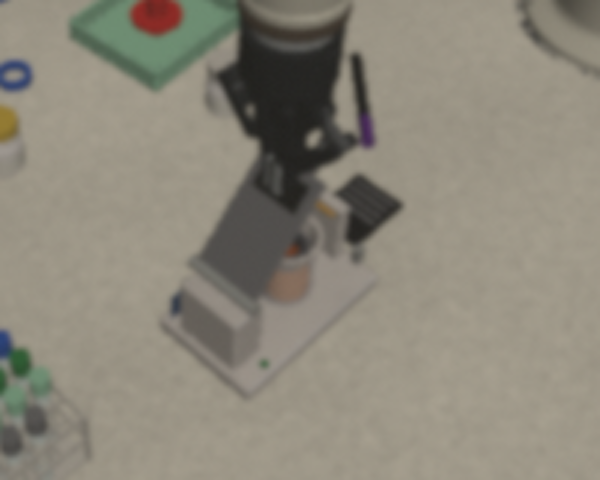

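The cover is following the closed fingers (tip on its outer face at crop pixel (285,195)). Continuing down the arc.

>>> jog_arm(targets=[[-1,-0.007,-0.0007,-0.0075,0],[-1,-0.007,-0.0007,-0.0075,0],[-1,-0.0055,-0.0006,-0.009,0],[-1,-0.0055,-0.0006,-0.009,0],[-1,-0.0035,-0.0004,-0.01,0],[-1,-0.0035,-0.0004,-0.01,0],[-1,-0.002,-0.0002,-0.01,0],[-1,-0.001,-0.0001,-0.002,0],[-1,0,0,0,0],[-1,0,0,0,0]])

```text
time: 46.0
tool_pos: [0.5441, 0.0528, 0.2794]
tcp_rot: [3.142, -0.0, -3.046]
ft_force: [-1.1, -0.6, 0.6]
gripper_width: -0.0
gripper_force: 0.1
```

>>> jog_arm(targets=[[-1,0,0,-0.002,0],[-1,0,0,-0.002,0],[-1,0,0,-0.002,0],[-1,0,0,-0.002,0],[-1,0,0,-0.001,0],[-1,0,0,-0.001,0],[-1,0,0,0,0],[-1,0,0,0,0],[-1,0,0,0,0],[-1,0,0,0,0]])

```text
time: 47.0
tool_pos: [0.5441, 0.0527, 0.2695]
tcp_rot: [3.142, -0.0, -3.046]
ft_force: [-0.5, -0.8, 1.0]
gripper_width: 0.0001
gripper_force: 0.6
```

>>> jog_arm(targets=[[-1,0,0,-0.001,0],[-1,0,0,-0.001,0],[-1,0,0,-0.001,0],[-1,0,0,-0.001,0],[-1,0,0,0,0],[-1,0,0,0,0],[-1,0,0,0,0],[-1,0,0,0,0],[-1,0,0,0,0],[-1,0,0,0,0]])

```text
time: 48.0
tool_pos: [0.5441, 0.0527, 0.2655]
tcp_rot: [-3.142, 0.0, -3.046]
ft_force: [-2.6, 0.5, 5.1]
gripper_width: 0.0003
gripper_force: 2.5
```

```bash
python3 cov.py c2
```

```text
tcp [0.5441 0.0527 0.2655] [-2.6303  0.4504  5.1032] 48.0 s -0.014902539669051177 tipz 0.09251978599029476
```

View pics/c2.png

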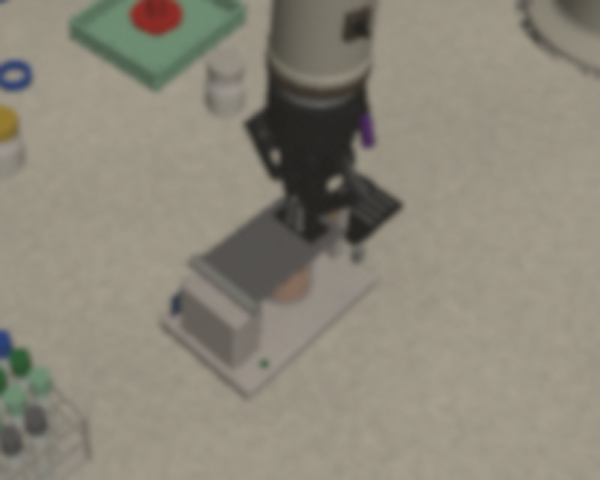

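Cover is nearly shut and the catch is beginning to resist (5 N). Pressing on.

>>> jog_arm(targets=[[-1,0,0,-0.001,0],[-1,0,0,-0.001,0],[-1,0,0,-0.001,0],[-1,0,0,-0.001,0],[-1,0,0,0,0],[-1,0,0,0,0],[-1,0,0,0,0],[-1,0,0,0,0],[-1,0,0,0,0],[-1,0,0,0,0]])

```text
time: 49.05
tool_pos: [0.5443, 0.0528, 0.2618]
tcp_rot: [-3.141, 0.0, -3.046]
ft_force: [-2.5, 0.2, 7.6]
gripper_width: 0.0004
gripper_force: 3.8
```

>>> jog_arm(targets=[[-1,0,0,-0.001,0],[-1,0,0,-0.001,0],[-1,0,0,-0.001,0],[-1,0,0,0,0],[-1,0,0,0,0],[-1,0,0,0,0],[-1,0,0,0,0],[-1,0,0,0,0],[-1,0,0,0,0],[-1,0,0,0,0]])

```text
time: 50.05
tool_pos: [0.5444, 0.0528, 0.2591]
tcp_rot: [-3.141, 0.001, -3.046]
ft_force: [-2.6, -0.5, 9.5]
gripper_width: -0.0
gripper_force: 5.0
```

```bash
python3 - <<'E'
from h import *
np.set_printoptions(precision=4,suppress=True)
im,d,p,T=snap('wrist'); C=cloud(d,p,T); cv2.imwrite('pics/c3.png',im[:,:,::-1])
im2,d2,p2,T2=snap('scene'); C2=cloud(d2,p2,T2)
ex=np.array([.9945,.1045]); ey=np.array([-.1045,.9945]); h=np.array([.559,.054])
for n,Q in(('w',C),('s',C2)):
    Q=Q.reshape(-1,3); S=(Q[:,:2]-h)@ex; Y=(Q[:,:2]-h)@ey
    for a in np.arange(-.04,.08,.01):
        m=(S>a)&(S<a+.01)&(abs(Y)<.031)&(abs(Y)>.02)&(Q[:,2]>.085)&(Q[:,2]<.13); 
        if m.sum()>5: print(n,round(a,3),m.sum(),np.percentile(Q[m,2],[10,50,90]))
E
```

```text
w -0.03 209 [0.0851 0.0854 0.0895]
w -0.02 919 [0.0853 0.0871 0.0889]
w -0.01 1031 [0.0862 0.0875 0.0888]
w 0.0 168 [0.0867 0.0877 0.0889]
s -0.02 8 [0.0855 0.0867 0.0879]
s -0.01 14 [0.0853 0.0863 0.0888]
s 0.0 10 [0.0851 0.0854 0.0865]
s 0.01 21 [0.0858 0.0872 0.0887]
s 0.02 22 [0.0861 0.0877 0.0897]
s 0.03 26 [0.0869 0.089  0.0906]
s 0.04 28 [0.0887 0.0902 0.0914]
s 0.05 26 [0.0898 0.0916 0.0937]
s 0.06 28 [0.0911 0.092  0.0944]
s 0.07 24 [0.0926 0.0945 0.0975]
```

View pics/c3.png

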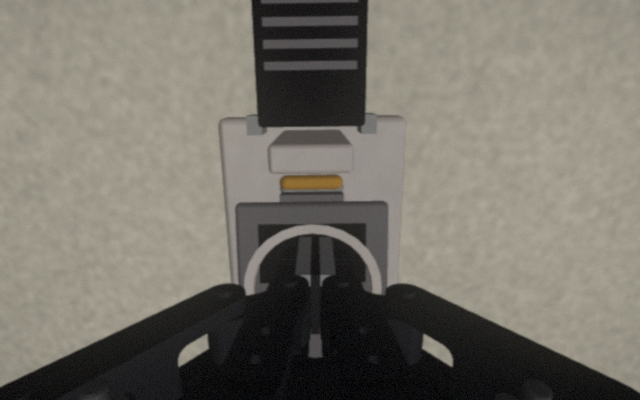

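The white rim pokes through the plate at (313,285), so the cover is pressed slightly past level. I'll back off and check that it stays shut.

>>> jog_arm(targets=[[-1,0,0,0.005,0],[-1,0,0,0.01,0],[-1,0,0,0.02,0],[-1,0,0,0.04,0],[-1,0,0,0.03,0],[-1,0,0,0.03,0],[-1,0,0,0,0],[-1,0,0,0,0],[-1,0,0,0,0],[-1,0,0,0,0]])

```text
time: 51.15
tool_pos: [0.5437, 0.0525, 0.3921]
tcp_rot: [3.141, -0.003, -3.046]
ft_force: [0.3, 0.1, -1.0]
gripper_width: -0.0001
gripper_force: 0.0
```

```bash
cat > ang.py <<'E'
from h import *
np.set_printoptions(precision=4,suppress=True)
s=sense(); print(s['tool_pos'],s['time'])
ex=np.array([.9945,.1045]); ey=np.array([-.1045,.9945]); h=np.array([.559,.054])
for n in('wrist','scene','top'):
    im,d,p,T=snap(n,'d_'+n); Q=cloud(d,p,T).reshape(-1,3); S=(Q[:,:2]-h)@ex; Y=(Q[:,:2]-h)@ey
    m=(S>-.035)&(S<.06)&(abs(Y)<.029)&(Q[:,2]>.07)&(Q[:,2]<.15)&((S>.0)|(abs(Y)>.02)); S,z=S[m],Q[m,2]
    for _ in range(4):
        c=np.polyfit(S,z,1); r=z-np.polyval(c,S); k=abs(r)<max(.002,2*np.median(abs(r))); S,z=S[k],z[k]
    print(n,len(S),'angle',-c[0],'z at -.035',np.polyval(c,-.035),'z hinge',np.polyval(c,.08))
E
python3 ang.py
```

```text
[0.5437 0.0525 0.3921] 51.15
wrist 3602 angle 0.011918205860644694 z at -.035 0.09864056691389653 z hinge 0.09726997323992238
scene 415 angle 0.008796878444818766 z at -.035 0.09608050556067564 z hinge 0.09506886453952149
top 10 angle -0.1497774005737588 z at -.035 0.08347523546740929 z hinge 0.10069963653339155
```

Cover is shut, with the plate within about 0.01 rad of level. Locating the pedal.

```bash
python3 - <<'E'
from h import *
np.set_printoptions(precision=4,suppress=True)
ex=np.array([.9945,.1045]); ey=np.array([-.1045,.9945]); h=np.array([.559,.054])
for n in('wrist','top'):
    im,d,p,T=snap(n); Q=cloud(d,p,T); m=(im.max(-1)<120)&(Q[...,2]>.022)&(Q[...,2]<.055); Q=Q[m]
    S=(Q[:,:2]-h)@ex; Y=(Q[:,:2]-h)@ey; k=(S<-.068)&(S>-.18)&(abs(Y)<.04); S,Y,Z=S[k],Y[k],Q[k,2]
    print(n,k.sum(),'s',np.percentile(S,[1,99]),'y',np.percentile(Y,[1,50,99]),'z fit',np.polyfit(S,Z,1), np.median(Z))
    r=viewer.tip_of('pedal_press',n)
    if r: u,v=r[0]['centre'][0]*640,r[0]['centre'][1]*400; g=at_z(p,T,u,v,.04); print(r[0]['p'],g,(g[:2]-h)@ex,(g[:2]-h)@ey)
print(sense()['tool_pos'])
E
```

```text
wrist 5563 s [-0.1353 -0.0686] y [-0.0282 -0.0004  0.0274] z fit [-0.0054  0.0395] 0.04004610826183996
0.63 [0.4426 0.0432 0.04  ] -0.11691148432346765 0.0014338524780091674Traceback (most recent call last):
  File "<stdin>", line 7, in <module>
    return _quantile_unchecked(
        a, q, axis, out, overwrite_input, method, keepdims, weights)
    return _ureduce(a,
                    func=_quantile_ureduce_func,
    ...<5 lines>...
                    overwrite_input=overwrite_input,
                    method=method)
    r = func(a, **kwargs)
    result = _quantile(arr,
                       quantiles=q,
    ...<2 lines>...
                       out=out,
                       weights=wgt)
    slices_having_nans = np.isnan(arr[-1, ...])
                                  ~~~^^^^^^^^^
IndexError: index -1 is out of bounds for axis 0 with size 0
```

>>> jog_arm(targets=[[-1,-0.034,-0.0036,0,0],[-1,-0.033,-0.0036,0,0],[-1,-0.033,-0.0036,0,0],[-1,0,0,0,0],[-1,0,0,-0.04,0],[-1,0,0,-0.05,0],[-1,0,0,-0.05,0],[-1,0,0,-0.03,0],[-1,0,0,0,0],[-1,0,0,0,0]])

```text
time: 52.45
tool_pos: [0.4446, 0.0424, 0.2236]
tcp_rot: [3.141, -0.001, -3.045]
ft_force: [0.3, 0.4, 1.5]
gripper_width: 0.0003
gripper_force: 0.0
```

>>> jog_arm(targets=[[-1,0,0,-0.003,0],[-1,0,0,-0.003,0],[-1,0,0,-0.003,0],[-1,0,0,-0.003,0],[-1,0,0,-0.003,0],[-1,0,0,-0.003,0],[-1,0,0,-0.002,0],[-1,0,0,0,0],[-1,0,0,0,0],[-1,0,0,0,0]])

```text
time: 53.45
tool_pos: [0.4448, 0.0419, 0.2042]
tcp_rot: [-3.141, 0.002, -3.046]
ft_force: [-0.8, -1.0, 8.6]
gripper_width: 0.0
gripper_force: 4.1
```

>>> jog_arm(targets=[[-1,0,0,-0.002,0],[-1,0,0,-0.002,0],[-1,0,0,0,0],[-1,0,0,0,0],[-1,0,0,0,0],[-1,0,0,0,0],[-1,0,0,0,0],[-1,0,0,0,0],[-1,0,0,0,0],[-1,0,0,0,0]])

```text
time: 54.45
tool_pos: [0.4451, 0.042, 0.2009]
tcp_rot: [-3.14, 0.003, -3.046]
ft_force: [-1.9, -0.8, 18.4]
gripper_width: -0.0002
gripper_force: 8.8
```

>>> jog_arm(targets=[[-1,0,0,-0.002,0],[-1,0,0,-0.002,0],[-1,0,0,0,0],[-1,0,0,0,0],[-1,0,0,0,0],[-1,0,0,0,0],[-1,0,0,0,0],[-1,0,0,0,0],[-1,0,0,0,0],[-1,0,0,0,0]])

```text
time: 55.45
tool_pos: [0.4452, 0.0424, 0.1996]
tcp_rot: [-3.138, 0.004, -3.045]
ft_force: [-14.8, -2.7, 60.3]
gripper_width: 0.0001
gripper_force: 30.6
```

Force rose sharply at 13.5 mm of travel, so that is the stop. Letting it come back up.

>>> jog_arm(targets=[[-1,0,0,0.005,0],[-1,0,0,0.005,0],[-1,0,0,0.01,0],[-1,0,0,0.02,0],[-1,0,0,0.04,0],[-1,0,0,0.05,0],[-1,0,0,0.05,0],[-1,0.01,0,0.03,0],[-1,0,0,0,0],[-1,0,0,0,0]])

```text
time: 56.45
tool_pos: [0.454, 0.0418, 0.4058]
tcp_rot: [-3.141, 0.001, -3.046]
ft_force: [-1.0, -0.2, -0.7]
gripper_width: 0.0003
gripper_force: 0.0
```

```bash
python3 ang.py; python3 - <<'E'
from h import *
np.set_printoptions(precision=4,suppress=True)
ex=np.array([.9945,.1045]); ey=np.array([-.1045,.9945]); h=np.array([.559,.054])
im,d,p,T=snap('wrist'); Q=cloud(d,p,T); m=(im.max(-1)<120)&(Q[...,2]>.015)&(Q[...,2]<.055); Q=Q[m]
S=(Q[:,:2]-h)@ex; Y=(Q[:,:2]-h)@ey; k=(S<-.068)&(S>-.18)&(abs(Y)<.04); print(np.polyfit(S[k],Q[k,2],1),np.median(Q[k,2]))
im,d,p,T=snap('scene'); cv2.imwrite('pics/fin.png',cv2.resize(im[130:330,200:480,::-1],None,fx=2.8,fy=2.8))
E
```

```text
[0.454  0.0418 0.4058] 56.45
wrist 273 angle 0.012757351204477166 z at -.035 0.09869848029504319 z hinge 0.09723138490652831
scene 420 angle 0.010958427430362695 z at -.035 0.09608155068158003 z hinge 0.09482133152708831
top 228 angle 0.026930748185855013 z at -.035 0.09841024951617894 z hinge 0.09531321347480562
[-0.0207  0.0377] 0.04001372208769327
```

View pics/fin.png

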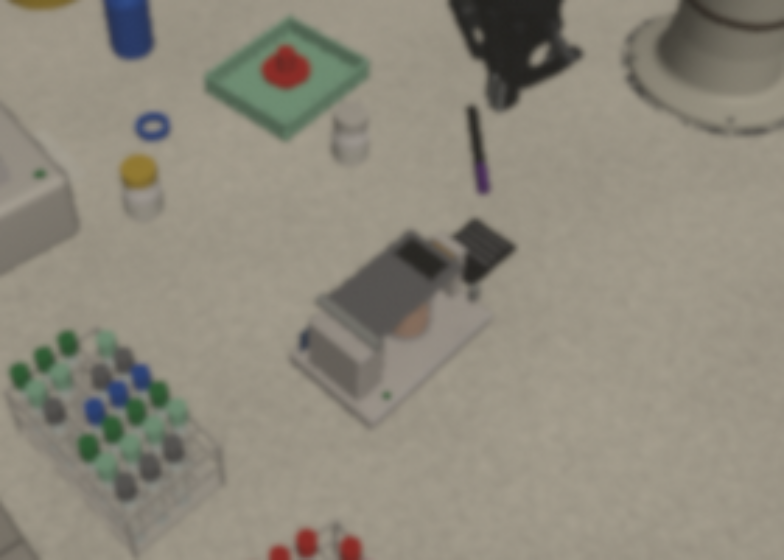

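The cover is shut at (400,270), the pedal is back up at (485,250), the plug is in the tray at (287,68), and the blue collar and jars are untouched. No orange collars are left on the desk. Handing in.

```bash
python3 -c "
from plant import ticket
print(ticket.job_done())"
```

```text
the job is handed in; nothing more can be done
None
```

The job is handed in with every step done in the order asked: plug in the tray, all four orange collars and then the follower flat in the tube, cover snapped shut, pedal pushed to its stop (the wrist force reached 60 N there) and back up, and the blue collar, jars and bottle left standing; no verdict came back.

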